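# Set a saw blade against the tooth stop and clamp it

### The arm

A 6-joint arm with a two-finger parallel gripper is mounted at the origin on the work surface. World frame = base frame: x ahead of the robot, y to its left, z up, the work surface at z = 0. Lengths are in m, angles in rad, forces in N, time in s.
With the tool pointing down it reaches from about 0.35 to 0.85 m from the base axis. Payload 8.1 kg.
Tool frame: the origin (TCP) lies between the finger pads; the fingertips stand 8 mm ahead of it and the grasp point (between the pads) lies 11 mm behind it (robot.tip_reach is the y of the fingertips in the tool frame, in m); y points along the fingers, z is the direction in which the jaws open and shut, and the axes are right-handed (so a half turn about y gives the same grasp; the last joint's range is limited). The gripper opens to 93 mm and grips with 3 to 60 N. Pads are 15 mm wide; open, the fingers measure 128 mm over their backs; the gripper's body (75 mm by 188 mm) begins 65 mm behind the grasp point.
Start: joints at [1.035, 0.13, 1.488, -0, 1.523, -0.085], TCP at [0.261, 0.54, 0.227] pointing down, gripper open.
Joint ranges: [-2.96, 2.96], [-0.89, 2.26], [0.02, 2.5], [-1.34, 4.48], [0, 2.73], [-2.66, 2.66]. Speed limits (rad/s): [2.39, 2.39, 2.79, 3.14, 3.14, 3.14].

### API

Orientations are given as a rotation vector (axis times angle).
In Python, from plant import robot gives the robot as it stands.
- The arm moves only by the tool carry_out, never from a script. Its argument "increments" is a list of rows, each an object with "linear": the shift along the tool's x, y, z in m, a list of three; "yaw": the turn about the tool's y in rad. A call has 1 to 5 rows; each row is the pose to reach, as a shift and turn from the pose measured when the call began, along the tool's axes at that moment; what a row does not reach only later rows make up. A row lasts 1/8 s, in which the tool goes at most 62.5 mm and 10.7 degrees, less where a joint would pass 70% of its speed; a pose out of reach is approached as far as the arm can. A call with a gripper value outside its range is refused whole. "gripper" is the opening, from 0 (shut) to 1 (fully open), set as the call begins (left out, the last holds). The fingers move at their own pace and stop on an object; "newtons" is the grip in N (left out, the last holds). Time passes only in rows, so rows that repeat a pose let the fingers close. It gives the time, the measured TCP pose, the force and the opening at its end, in the units of the state.
- robot.read_state(): the state, without advancing time (a new reading comes with each control period).
- robot.read_camera(name): name is "scene" or "top" or "wrist"; returns the picture (400x640x3 uint8, blue, green, red); there is no depth.
- robot.camera_params(name): a dict with "fov_y" (degrees; the focal length in pixels is half the picture's height over the tangent of half this angle, whatever the lens; pixels are square), "cx", "cy" (the principal point, pixels), "R" (3x3) and "t" (3): a world point X has camera coordinates R X + t. Camera axes: x right, y down, z forward; pixel columns grow to the right and rows downward; lengths in m; the calibration is good to about 2 mm. A picture is of the moment at which its call begins: read the wrist's pose just before it. camera_params takes no time and is no camera call; for the wrist camera it gives the pose at the moment of the call.
- robot.close_job(): hands the job in, once; it reports no verdict.
The state is a dict: "t": time; "q": joint angles; "dq": joint speeds; "joint_torque": joint torques, N m; "tool_pos": TCP position; "orientation": TCP orientation; "force": force on the tool from outside, world axes, zero at the start; "wrist_torque": the same for the moment, N m; "opening": finger opening in m.
Only numpy, scipy, OpenCV 4.12 (cv2) and the standard library are available. Lean on these libraries where they do the work, as an engineer would, in place of code of your own. Each camera call takes 0.05 s, during which the arm holds its last target.

### The job

Get the saw blade ready for sharpening: swing the grinding head away from the blade as far as it goes, and set the tooth stop into a gullet of the blade so that the blade cannot run round. Then push the clamping lever round clockwise, as seen from above, until it comes up hard; leave the stop in the gullet and the head out, and leave the other things on the bench where they are.

Things in the scene. Friction and masses are not known exactly. Their poses are not given: they have to be found in the camera images.
- sharpener: Bench saw-blade sharpener, a grey casting fixed to the bench. Origin on the bench below the blade's axis; z up, x from the axis away from the robot, y to the robot's left; it stands turned by up to 0.25 rad. Left: grinding head on a column. Middle: blade with clamping lever. Right, near corner: tooth stop.
- arbor_axis (a point): On the upright axis of blade and clamping nut, 105 mm above the bench (height of the lever). The steel blade (190 mm diameter, 24 teeth 12 mm deep and 25 mm apart, tooth faces pointing clockwise seen from above) lies level, top at 63 mm. On it stand a 54 mm flange to 67 mm and the nut, 31 mm wide, top at 106 mm.
- lever_handle (a point): Centre line of the clamping lever's handle, 55 mm from the arbor axis, 105 mm above the bench. The handle is a level black bar 14 mm thick, running radially out from the nut to 77 mm from the axis; 35 mm free below it down to the blade. Its direction from arbor_axis is the way the lever points.
- stop_pin (a point): Centre of the upright steel pin by which the tooth stop is pushed: 13 mm diameter, from 65 to 105 mm above the bench, 46 mm from stop_pivot. The stop is a level dark steel arm at the blade's height; its hooked nose ends 75 mm from the pivot, beyond the pin.
- stop_pivot (a point): Pivot of the tooth stop (upright axis), fixed to the frame outside the blade, 66 mm above the bench. Nothing on the stop but its pin rises above 69 mm.
- head_handle (a point): Centre of the upright black hand grip on the grinding head: 27 mm diameter, 171 to 229 mm above the bench, 92 mm from head_pivot. The head is a level motor of 72 mm diameter, top at 161 mm, with a 90 mm grinding wheel under a guard (top at 176 mm) at its free end, 135 mm from the pivot.
- head_pivot (a point): On the upright axis of the column that carries the grinding head (column top at 162 mm), at 201 mm above the bench; fixed to the frame.
- head (a joint): Swing of the grinding head about its column, rad: 0 with the wheel over the blade's rim, growing as it swings clockwise seen from above, outward to the left; stop at 1.15. A stiff swivel, stays where it is left; about 3 N at the grip moves it.
- pawl (a joint): Turn of the tooth stop, rad: 0 swung out, growing anticlockwise seen from above as the nose swings in to the blade; from 0.80 the nose is in a gullet, end at 0.87. Stiff, stays where left; 1 N at the pin moves it. If the nose meets a tooth, push on: the free blade gives way. Once in, a tooth face meets the nose after the blade has run at most one tooth clockwise, and draws it in.
- clamp (a joint): Turn of the lever nut relative to the blade, rad: grows as the lever turns clockwise, seen from above, against the blade; 0 to 0.3 (loose) at the start, hard up at 1.6. The nut is stiff (0.35 N m, 6 to 7 N on the handle): while the blade is free, pushing the lever only carries blade and arbor round with it and this value stays.
- blade (a joint): Turn of blade and arbor together on their bearings, rad, clockwise seen from above; free without end unless the tooth stop holds a tooth. The lever's direction turns clockwise by blade plus clamp.
- tin: Bystander: closed steel tin, 84 mm diameter, 95 mm high, on the bench to the right, beyond the machine. Origin at the centre of its underside.
- spanner: Bystander: steel spanner 170 mm long, 8 mm thick, lying on the bench to the left. Origin at the middle of its underside.
- brush: Bystander: flat brush with a wooden handle, 200 mm long, 20 mm thick, lying on the bench to the right. Origin at the middle of its underside.
- bar_clamp: Bystander: steel bar clamp 300 mm long, 32 mm high, lying on the bench to the left, farther out than the grinding head. Origin at the middle of its bar, on the bench.

How it is judged:
By the outcome, as a careful person would: the job done as asked, in the order asked, and still so for the second after the job is handed in, with the robot touching nothing.
It also fails if it takes over 64 s, if anything falls off the work surface, if the arm or the gripper's body presses on something with over 40 N, if the wrist force passes 120 N, or if a joint passes its speed limit or range.

## Working session

There is one attempt and no reset: what is moved stays moved. The work goes in short steps, Python scripts to look and compute and a tool call to move; the robot and the scene stay as the last step left them, time stands still between calls to the robot, and variables do not carry over. Pictures are saved under pics/ and viewed, and the job is handed in when it is done.

Besides the shell and the picture viewer there is one more tool, called after "Call:" as name(argument=value, ...), one argument or row to a line, values as JSON. carry_out: Moves the arm, as the interface text tells. Its arguments: {"type":"object","properties":{"increments":{"type":"array","items":{"type":"object","properties":{"linear":{"type":"array","items":{"type":"number"}},"yaw":{"type":"number"}}}},"gripper":{"type":"number"},"newtons":{"type":"number"}},"required":["increments"]}

```bash
ls; mkdir -p pics
python3 - <<'E'
from plant import robot
import cv2,numpy as np
s=robot.read_state();print({k:np.round(v,4).tolist() for k,v in s.items()})
for n in("scene","top","wrist"):
    p=robot.camera_params(n);print(n,p)
    cv2.imwrite(f"pics/{n}0.png",robot.read_camera(n))
print(robot.tip_reach)
E
```

```text
pics
{'t': 0.0, 'q': [1.0346, 0.1312, 1.4893, 0.0, 1.523, -0.0854], 'dq': [-0.001, 0.0003, -0.0002, -0.0005, -0.0005, -0.0012], 'joint_torque': [-0.0014, -55.9844, -49.1758, 0.0766, 0.0353, -0.0001], 'tool_pos': [0.2611, 0.5396, 0.2256], 'orientation': [-1.5435, 0.3541, -0.3532], 'force': [0.6097, 0.0642, 0.0525], 'wrist_torque': [0.0171, 0.0327, 0.0326], 'opening': 0.0927}
scene {'fov_y': 50.35084163897782, 'cx': 327.9346010029763, 'cy': 197.86757020707032, 'R': array([[-0.36910125,  0.92935585, -0.00787198],
       [ 0.67675476,  0.26295405, -0.68764683],
       [-0.63699863, -0.2591387 , -0.72600267]]), 't': array([ 0.18226605, -0.24255719,  1.8838992 ])}
top {'fov_y': 49.5565717992144, 'cx': 328.64777685219855, 'cy': 199.12676193490267, 'R': array([[ 0.02786209, -0.99945982,  0.01742878],
       [-0.98070328, -0.0307061 , -0.19307568],
       [ 0.19350656, -0.01171297, -0.98102906]]), 't': array([-0.0311059 ,  0.54929085,  1.2546998 ])}
wrist {'fov_y': 60.73156585997455, 'cx': 323.0276178969103, 'cy': 196.46536771659106, 'R': array([[ 0.43687719,  0.89951961, -0.00167217],
       [ 0.8655029 , -0.41984816,  0.27318906],
       [ 0.24503686, -0.12079733, -0.96195891]]), 't': array([-0.6002985 , -0.0308211 ,  0.39065655])}
0.008
```

View pics/scene0.png

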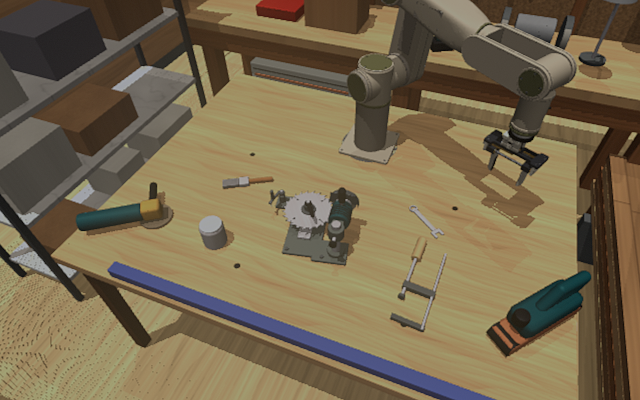

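View pics/top0.png

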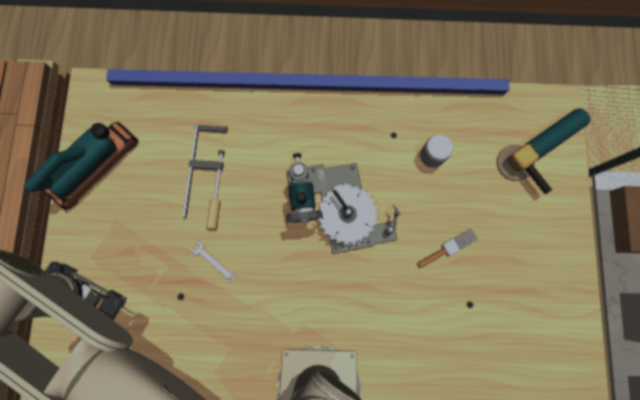

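View pics/wrist0.png

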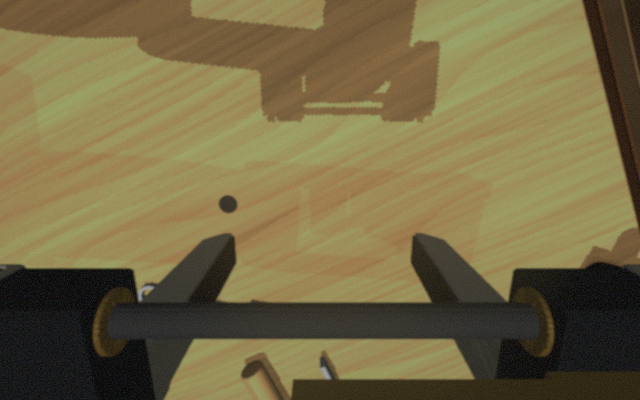

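Run:
```python
import cv2
a=cv2.imread("pics/top0.png")[140:265,270:420]
cv2.imwrite("pics/top0c.png",cv2.resize(a,None,fx=5,fy=4.8/1*1.0,interpolation=cv2.INTER_CUBIC) if 0 else cv2.resize(a,(750,625),interpolation=cv2.INTER_CUBIC)[:600])
a=cv2.imread("pics/scene0.png")[170:270,255:370]
cv2.imwrite("pics/scene0c.png",cv2.resize(a,(690,600),interpolation=cv2.INTER_CUBIC))
```

```text
(no output)
```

View pics/top0c.png

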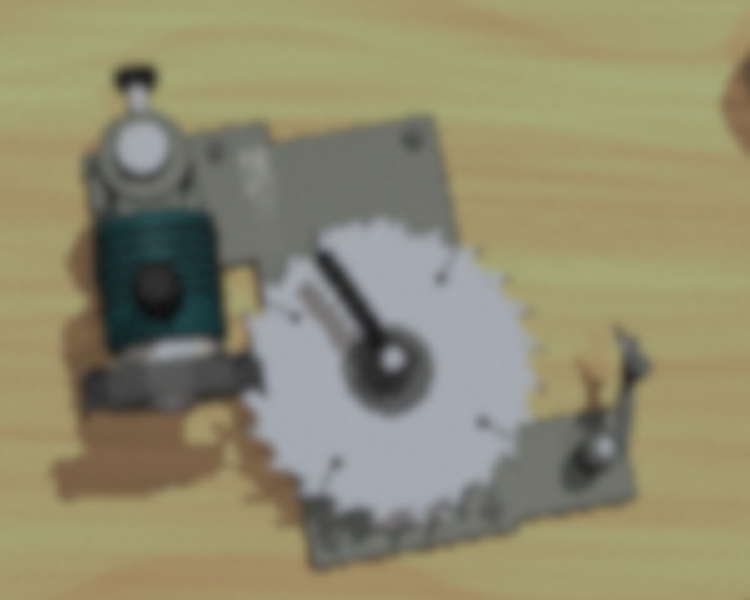

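View pics/scene0c.png

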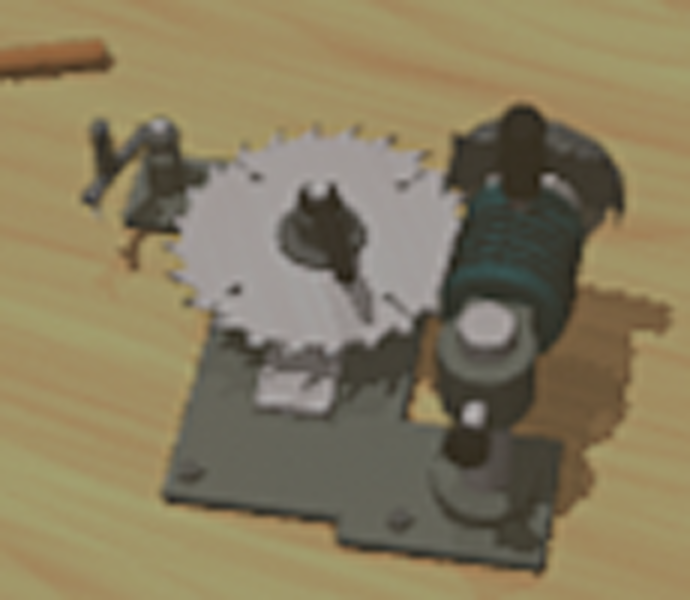

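```bash
cat > h.py <<'E'
import numpy as np,cv2
from plant import robot
from scipy.spatial.transform import Rotation as Ro
def ray(n,u,v,z,p=None):
    p=p or robot.camera_params(n);f=200/np.tan(np.radians(p['fov_y']/2))
    d=p['R'].T@np.array([(u-p['cx'])/f,(v-p['cy'])/f,1]);c=-p['R'].T@p['t']
    return c+d*(z-c[2])/d[2]
def proj(n,X,p=None):
    p=p or robot.camera_params(n);f=200/np.tan(np.radians(p['fov_y']/2))
    c=p['R']@np.array(X)+p['t'];return np.array([p['cx']+f*c[0]/c[2],p['cy']+f*c[1]/c[2]])
def inc(target):
    s=robot.read_state();R=Ro.from_rotvec(s['orientation']).as_matrix();return R.T@(np.array(target)-s['tool_pos'])
E
python3 - <<'E'
from h import *
np.set_printoptions(precision=4,suppress=True)
T=lambda u,v,z:ray('top',270+u/5,140+v/5,z)
S=lambda u,v,z:ray('scene',255+u/6,170+v/6,z)
for nm,t,s,z in [('arbor',(392,358),(318,188),.106),('leverend',(320,250),None,.11),('headpiv',(143,147),(487,323),.162),('grip',(157,286),(523,112),.229),('spiv',(602,447),(160,130),.066),('pin',(632,365),(98,125),.105),('pin?',(602,447),(160,130),.105),('nose',(645,370),(98,195),.066),('nose2',(622,330),None,.066)]:
    print(nm,T(*t,z),S(*s,z) if s else '')
s=robot.read_state();print(Ro.from_rotvec(s['orientation']).as_matrix())
p=robot.camera_params('wrist');print(-p['R'].T@p['t'])
E
```

```text
arbor [ 0.5048 -0.0722  0.106 ] [ 0.5106 -0.068   0.106 ]
leverend [ 0.5663 -0.0289  0.11  ] 
headpiv [0.6108 0.0729 0.162 ] [0.615  0.0777 0.162 ]
grip [0.5183 0.0584 0.229 ] [0.523  0.0628 0.229 ]
spiv [ 0.462  -0.1999  0.066 ] [ 0.4674 -0.1959  0.066 ]
pin [ 0.5052 -0.2111  0.105 ] [ 0.5102 -0.2127  0.105 ]
pin? [ 0.457  -0.1937  0.105 ] [ 0.5004 -0.176   0.105 ]
nose [ 0.509  -0.2255  0.066 ] [ 0.5308 -0.2068  0.066 ]
nose2 [ 0.5328 -0.2118  0.066 ] 
[[ 0.9001 -0.0007  0.4357]
 [-0.4357 -0.0012  0.9001]
 [-0.0001 -1.     -0.0014]]
[0.1932 0.5743 0.3833]
```

Run:
```python
from h import *
np.set_printoptions(precision=4,suppress=True)
print(inc([.521,.0605,.27]))
```

```text
[ 0.4427 -0.0438 -0.3182]
```

Call:
carry_out(
  increments=[
    {"linear":[0.045,-0.03,-0.032]},
    {"linear":[0.09,-0.044,-0.064]},
    {"linear":[0.135,-0.044,-0.096]},
    {"linear":[0.18,-0.044,-0.128]},
    {"linear":[0.225,-0.044,-0.16]},
  ],
  gripper=1,
)

```text
$.increments[0]: bad value
```

Run:
```python
from h import *
np.set_printoptions(precision=4,suppress=True)
print(robot.read_state()['tool_pos'],inc([.521,.0605,.27]))
```

```text
[0.2612 0.5397 0.2258] [ 0.4427 -0.0438 -0.3182]
```

Call:
carry_out(
  increments=[
    {"linear":[0.045,-0.02,-0.032],"yaw":0},
    {"linear":[0.09,-0.04,-0.064],"yaw":0},
    {"linear":[0.135,-0.044,-0.096],"yaw":0},
    {"linear":[0.18,-0.044,-0.128],"yaw":0},
    {"linear":[0.225,-0.044,-0.16],"yaw":0},
  ],
  gripper=1,
)

```text
t: 0.78
tool_pos: [0.3945, 0.2961, 0.27]
orientation: [-1.543, 0.354, -0.353]
force: [0.6, 0.6, -0.2]
opening: 0.0929
```

Run:
```python
from h import *
np.set_printoptions(precision=4,suppress=True)
print(robot.read_state()['tool_pos'],inc([.521,.0605,.27]))
```

```text
[0.3945 0.2961 0.27  ] [ 0.2164  0.0002 -0.157 ]
```

Call:
carry_out(
  increments=[
    {"linear":[0.044,0,-0.032],"yaw":0},
    {"linear":[0.088,0,-0.064],"yaw":0},
    {"linear":[0.132,0,-0.096],"yaw":0},
    {"linear":[0.176,0,-0.128],"yaw":0},
    {"linear":[0.216,0,-0.157],"yaw":0},
  ],
)

```text
t: 1.4
tool_pos: [0.5211, 0.0588, 0.27]
orientation: [-1.543, 0.354, -0.353]
force: [1.4, -0.6, 0.2]
opening: 0.0928
```

Run:
```python
from h import *
np.set_printoptions(precision=4,suppress=True)
p=robot.camera_params('wrist')
cv2.imwrite('pics/w1.png',robot.read_camera('wrist'))
cv2.imwrite('pics/t1.png',cv2.resize(robot.read_camera('top')[140:265,270:420],(720,600),interpolation=cv2.INTER_CUBIC))
print(robot.read_state()['tool_pos'],inc([.521,.0605,.27]), proj('wrist',[.521,.0605,.229],p),proj('wrist',[.521,.0605,.171],p))
```

```text
[0.5217 0.0566 0.2695] [-0.0024 -0.0005  0.0032] [323.632  226.0218] [323.6078 199.6205]
```

View pics/w1.png

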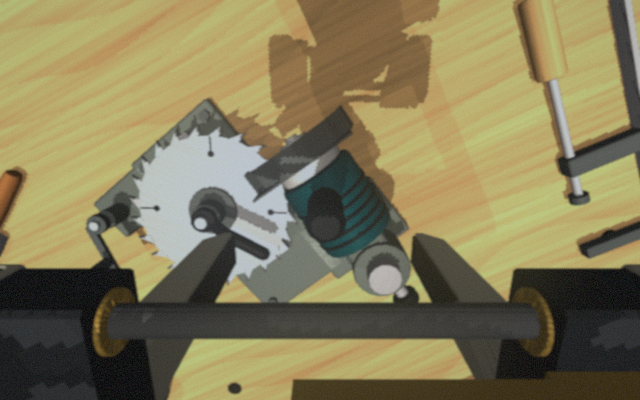

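View pics/t1.png

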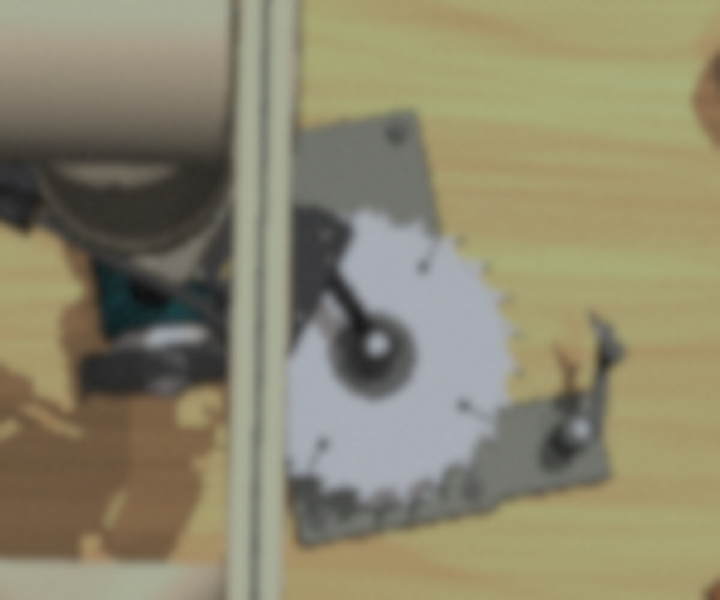

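Call:
carry_out(
  increments=[
    {"linear":[-0.002,0.03,0.003],"yaw":0},
    {"linear":[-0.002,0.06,0.003],"yaw":0},
    {"linear":[-0.002,0.079,0.003],"yaw":0},
    {"linear":[-0.002,0.079,0.003],"yaw":0},
  ],
  gripper=0.2,
  newtons=15,
)

```text
t: 2.0
tool_pos: [0.5199, 0.0604, 0.1889]
orientation: [-1.545, 0.36, -0.354]
force: [0.7, -0.1, 0.7]
opening: 0.0577
```

Call:
carry_out(
  increments=[
    {"linear":[0,0,0],"yaw":0},
    {"linear":[0,0,0],"yaw":0},
    {"linear":[0,0,0],"yaw":0},
    {"linear":[0,0,0],"yaw":0},
  ],
  gripper=0,
  newtons=15,
)

```text
t: 2.5
tool_pos: [0.5204, 0.0605, 0.1898]
orientation: [-1.544, 0.359, -0.355]
force: [-0.2, 0.5, 2.6]
opening: 0.0262
```

Run:
```python
from h import *
np.set_printoptions(precision=4,suppress=True)
s=robot.read_state();print(s['tool_pos'],s['opening'],s['force'])
p=s['tool_pos'];c=np.array([.613,.075])
R=Ro.from_rotvec(s['orientation']).as_matrix()
r=.092
a0=np.arctan2(*(p[:2]-c)[::-1]);print(np.degrees(a0),np.linalg.norm(p[:2]-c))
for d in np.arange(0,1.3,.1):
    a=a0-d; X=np.r_[c+r*np.array([np.cos(a),np.sin(a)]),p[2]]; print(round(d,2),R.T@(X-p))
```

```text
[0.5204 0.0605 0.1898] 0.026240312799481667 [-0.1936  0.4513  2.626 ]
-171.08947356136778 0.093752006283029
0.0 [ 0.0014 -0.      0.001 ]
0.1 [-0.0035 -0.      0.0088]
0.2 [-0.0075 -0.      0.017 ]
0.3 [-0.0108 -0.0001  0.0256]
0.4 [-0.0131 -0.0001  0.0345]
0.5 [-0.0146 -0.0001  0.0436]
0.6 [-0.0152 -0.0002  0.0528]
0.7 [-0.0148 -0.0002  0.062 ]
0.8 [-0.0135 -0.0002  0.0711]
0.9 [-0.0113 -0.0003  0.08  ]
1.0 [-0.0083 -0.0003  0.0887]
1.1 [-0.0044 -0.0003  0.097 ]
1.2 [ 0.0004 -0.0004  0.1049]
```

Gripped (26 mm). Drag along the arc.

Call:
carry_out(
  increments=[
    {"linear":[-0.003,0,0.008],"yaw":0},
    {"linear":[-0.007,0,0.016],"yaw":0},
    {"linear":[-0.011,0,0.0255],"yaw":0},
    {"linear":[-0.013,0,0.0345],"yaw":0},
    {"linear":[-0.0145,0,0.0435],"yaw":0},
  ],
)

```text
t: 3.12
tool_pos: [0.5248, 0.1055, 0.1889]
orientation: [-1.547, 0.362, -0.353]
force: [-7.8, -4.5, 1.9]
opening: 0.026
```

```bash
cat > arc.py <<'E'
from h import *
import sys
np.set_printoptions(precision=4,suppress=True)
s=robot.read_state();p=s['tool_pos'];c=np.array([.613,.075]);R=Ro.from_rotvec(s['orientation']).as_matrix()
a0=np.arctan2(*(p[:2]-c)[::-1])%6.283;print(p,s['opening'],s['force'],np.degrees(a0),np.linalg.norm(p[:2]-c))
for d in np.arange(.1,.75,.1):
    a=a0-d; X=np.r_[c+.0925*np.array([np.cos(a),np.sin(a)]),p[2]]; print(round(d,2),R.T@(X-p))
E
python3 arc.py
```

```text
[0.5248 0.1055 0.1889] 0.02599695814165112 [-7.8435 -4.4578  1.8921] 160.95750799644787 0.0933361024802239
0.1 [ 0.0002 -0.0001  0.0093]
0.2 [ 0.0004 -0.0001  0.0186]
0.3 [ 0.0016 -0.0002  0.0277]
0.4 [ 0.0037 -0.0003  0.0367]
0.5 [ 0.0066 -0.0003  0.0455]
0.6 [ 0.0104 -0.0004  0.0539]
0.7 [ 0.0151 -0.0005  0.0619]
```

Call:
carry_out(
  increments=[
    {"linear":[0.0,0,0.01],"yaw":0},
    {"linear":[0.001,0,0.02],"yaw":0},
    {"linear":[0.002,0,0.029],"yaw":0},
    {"linear":[0.004,0,0.037],"yaw":0},
    {"linear":[0.0065,0,0.0455],"yaw":0},
  ],
)

```text
t: 3.75
tool_pos: [0.5498, 0.1431, 0.1883]
orientation: [-1.548, 0.364, -0.351]
force: [-6.2, -3.5, 1.8]
opening: 0.0265
```

```bash
python3 arc.py
```

```text
[0.5498 0.1431 0.1883] 0.026500867362968493 [-6.2393 -3.5398  1.8163] 132.8432659098997 0.09294116829374738
0.1 [ 0.0042 -0.0001  0.0083]
0.2 [ 0.0087 -0.0002  0.0163]
0.3 [ 0.0141 -0.0003  0.0239]
0.4 [ 0.0202 -0.0004  0.0308]
0.5 [ 0.0269 -0.0005  0.0372]
0.6 [ 0.0342 -0.0006  0.0428]
0.7 [ 0.0421 -0.0007  0.0477]
```

Call:
carry_out(
  increments=[
    {"linear":[0.002,0,0.004],"yaw":0},
    {"linear":[0.004,0,0.008],"yaw":0},
    {"linear":[0.006,0,0.012],"yaw":0},
    {"linear":[0.0075,0,0.0145],"yaw":0},
    {"linear":[0.0075,0,0.0145],"yaw":0},
  ],
)

```text
t: 4.38
tool_pos: [0.5583, 0.1488, 0.187]
orientation: [-1.558, 0.374, -0.346]
force: [-27.6, -20.5, 13.9]
opening: 0.0279
```

```bash
python3 arc.py
```

```text
[0.5583 0.1488 0.187 ] 0.027851780820858686 [-27.584  -20.5418  13.8647] 126.51246605047362 0.09187388018482887
0.1 [ 0.0041 -0.0002  0.0083]
0.2 [ 0.0095 -0.0005  0.0158]
0.3 [ 0.0156 -0.0007  0.0227]
0.4 [ 0.0224 -0.0009  0.029 ]
0.5 [ 0.0298 -0.0011  0.0345]
0.6 [ 0.0377 -0.0013  0.0393]
0.7 [ 0.0461 -0.0015  0.0433]
```

Call:
carry_out(
  increments=[
    {"linear":[0,0,0],"yaw":0},
    {"linear":[0,0,0],"yaw":0},
    {"linear":[0,0,0],"yaw":0},
    {"linear":[0,0,0],"yaw":0},
  ],
  gripper=1,
)

```text
t: 4.88
tool_pos: [0.5586, 0.1491, 0.1871]
orientation: [-1.557, 0.373, -0.346]
force: [-0.4, -0.7, -0.1]
opening: 0.0631
```

Call:
carry_out(
  increments=[
    {"linear":[0,-0.04,0],"yaw":0},
    {"linear":[0,-0.08,0],"yaw":0},
    {"linear":[0,-0.09,-0.03],"yaw":0},
    {"linear":[0,-0.09,-0.08],"yaw":0},
    {"linear":[0,-0.09,-0.13],"yaw":0},
  ],
)

```text
t: 5.5
tool_pos: [0.5026, 0.0328, 0.28]
orientation: [-1.557, 0.372, -0.346]
force: [0.8, -1.0, 0.2]
opening: 0.0932
```

Run:
```python
from h import *
np.set_printoptions(precision=4,suppress=True)
p=robot.camera_params('wrist')
np.save('p2.npy',p,allow_pickle=True)
cv2.imwrite('pics/w2.png',robot.read_camera('wrist'))
cv2.imwrite('pics/s2.png',cv2.resize(robot.read_camera('scene')[170:270,255:370],(690,600),interpolation=cv2.INTER_CUBIC))
print(robot.read_state()['tool_pos'],robot.read_state()['force'])
for X in [(.508,-.07,.106),(.613,.075,.162),(.4647,-.198,.066),(.5077,-.212,.105)]: print(proj('wrist',X,p))
```

```text
[0.502  0.0305 0.2803] [0.2302 0.0779 0.0363]
[238.8085 228.0078]
[420.984  282.9918]
[135.0666 229.4548]
[127.1585 280.4021]
```

View pics/w2.png

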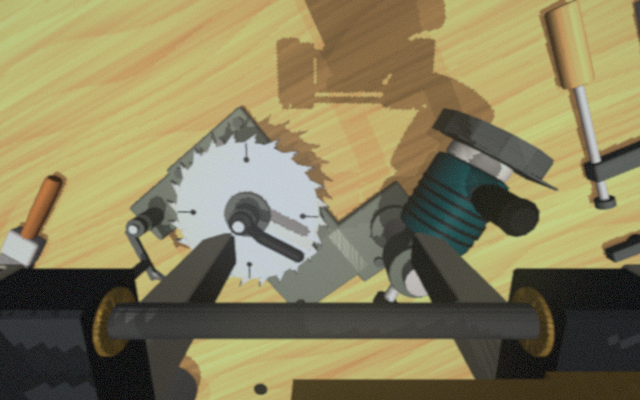

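View pics/s2.png

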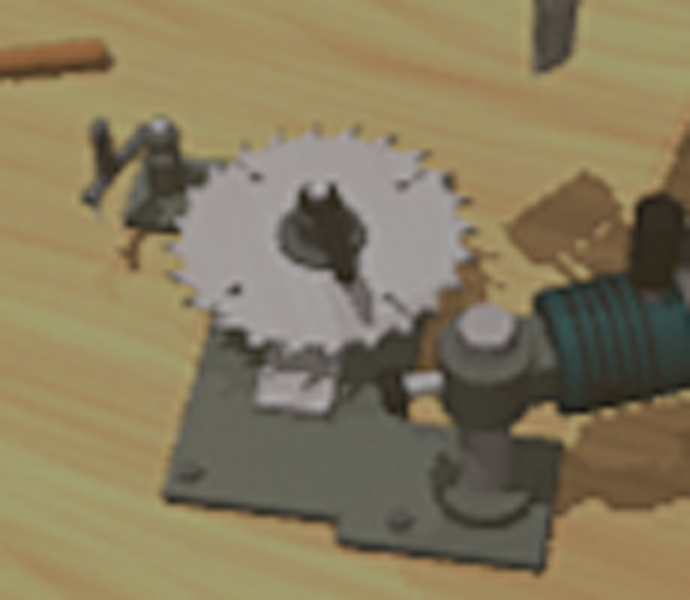

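Run:
```python
import cv2
a=cv2.imread("pics/w2.png")[200:300,100:220]
cv2.imwrite("pics/w2c.png",cv2.resize(a,(720,600),interpolation=cv2.INTER_CUBIC))
a=cv2.imread("pics/w1.png")[200:300,60:180]
cv2.imwrite("pics/w1c.png",cv2.resize(a,(720,600),interpolation=cv2.INTER_CUBIC))
```

```text
(no output)
```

View pics/w2c.png

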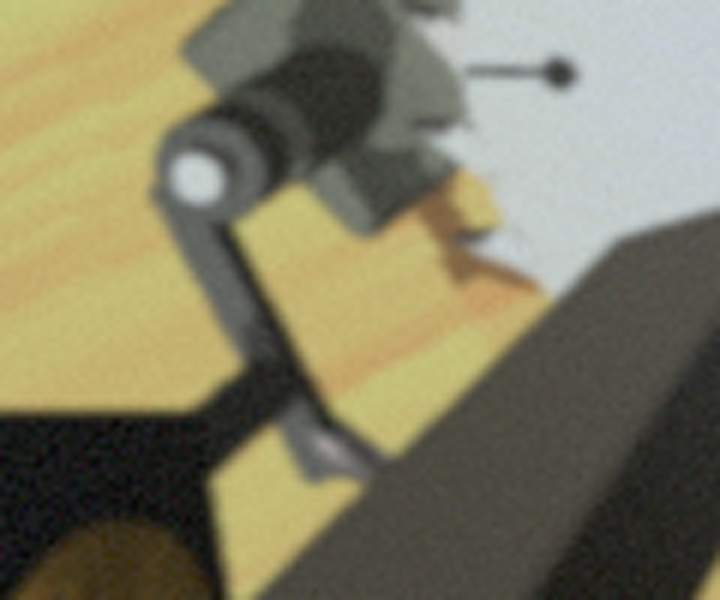

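View pics/w1c.png

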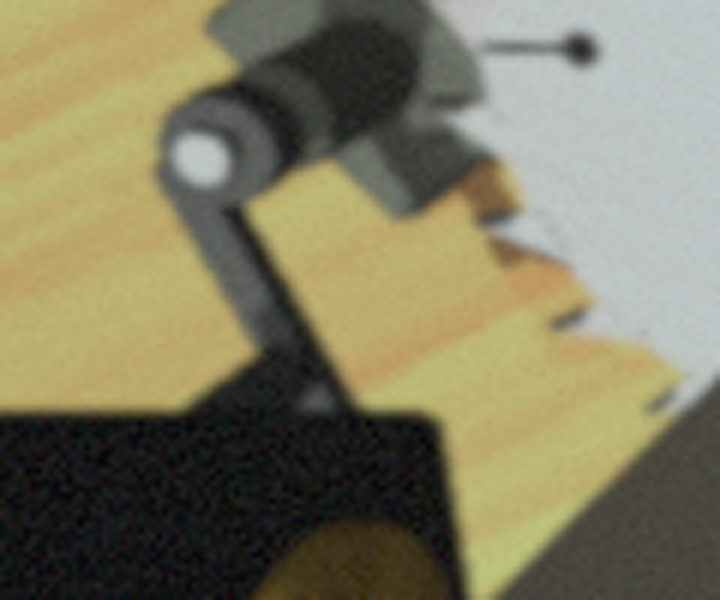

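Run:
```python
from h import *
np.set_printoptions(precision=4,suppress=True)
p=np.load('p2.npy',allow_pickle=True).item()
print(proj('wrist',(.5077,-.212,.066),p),inc([.5077,-.212,.15]))
a=ray('wrist',100+195/6,200+180/6,.066,p);b=ray('wrist',100+265/6,200+365/6,.066,p);print(a,b, ray('wrist',238.5,228,.106,p))
```

```text
[145.6666 264.3077] [ 0.1145  0.1334 -0.2119]
[ 0.4639 -0.2011  0.066 ] [ 0.5031 -0.2111  0.066 ] [ 0.5079 -0.0703  0.106 ]
```

Call:
carry_out(
  increments=[
    {"linear":[0.023,0.0,-0.042],"yaw":-0.1},
    {"linear":[0.046,0.02,-0.085],"yaw":-0.2},
    {"linear":[0.069,0.055,-0.127],"yaw":-0.3},
    {"linear":[0.091,0.09,-0.169],"yaw":-0.4},
    {"linear":[0.113,0.13,-0.21],"yaw":-0.4},
  ],
  gripper=0.6,
)

```text
t: 6.22
tool_pos: [0.5082, -0.2109, 0.153]
orientation: [-1.585, 0.06, -0.032]
force: [1.2, 0.1, -0.7]
opening: 0.0563
```

Run:
```python
from h import *
np.set_printoptions(precision=4,suppress=True)
p=robot.camera_params('wrist')
cv2.imwrite('pics/w3.png',robot.read_camera('wrist'))
cv2.imwrite('pics/s3.png',cv2.resize(robot.read_camera('scene')[170:270,255:370],(690,600),interpolation=cv2.INTER_CUBIC))
print(robot.read_state()['tool_pos'],robot.read_state()['opening'],inc([.507,-.212,.083]))
for X in [(.507,-.212,.105),(.507,-.212,.066)]: print(proj('wrist',X,p))
```

```text
[ 0.5045 -0.2117  0.1478] 0.055775838746446364 [0.0042 0.0647 0.0007]
[320.428  222.0945]
[321.5892 204.9615]
```

View pics/w3.png

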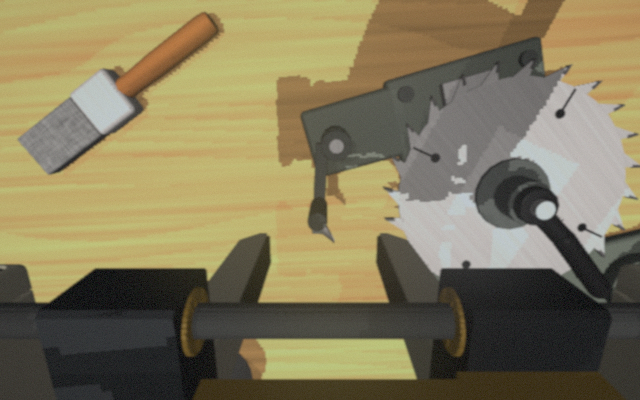

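View pics/s3.png

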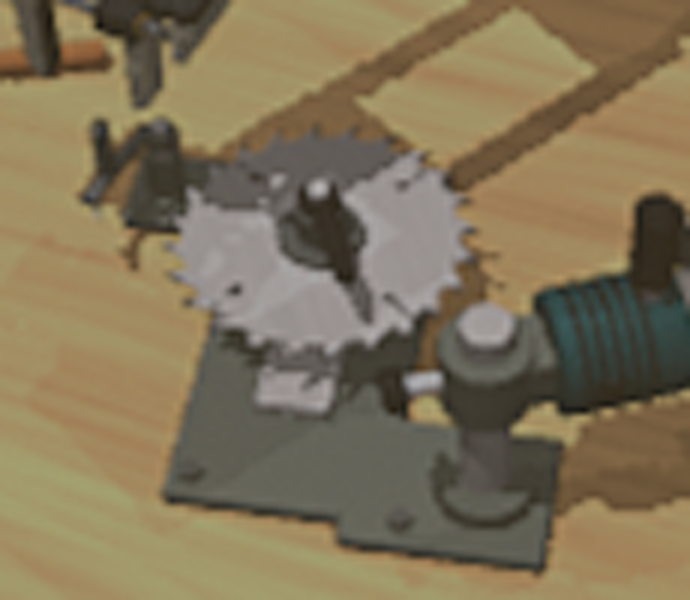

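Call:
carry_out(
  increments=[
    {"linear":[0.002,0.022,-0.001],"yaw":0},
    {"linear":[0.002,0.044,-0.001],"yaw":0},
    {"linear":[0.002,0.065,-0.001],"yaw":0},
    {"linear":[0.002,0.065,-0.001],"yaw":0},
  ],
)

```text
t: 6.82
tool_pos: [0.5041, -0.2121, 0.0816]
orientation: [-1.58, 0.073, -0.027]
force: [-0.5, 0.2, -0.6]
opening: 0.0558
```

Call:
carry_out(
  increments=[
    {"linear":[0,0,0],"yaw":0},
    {"linear":[0,0,0],"yaw":0},
    {"linear":[0,0,0],"yaw":0},
    {"linear":[0,0,0],"yaw":0},
  ],
  gripper=0,
  newtons=8,
)

```text
t: 7.32
tool_pos: [0.5044, -0.2122, 0.0821]
orientation: [-1.581, 0.072, -0.027]
force: [-1.0, -0.5, 0.4]
opening: 0.0208
```

```bash
cat > pin.py <<'E'
from h import *
np.set_printoptions(precision=4,suppress=True)
s=robot.read_state();p=s['tool_pos'];c=np.array([.4645,-.1995]);R=Ro.from_rotvec(s['orientation']).as_matrix()
a0=np.arctan2(*(p[:2]-c)[::-1]);print(p,s['opening'],s['force'],np.degrees(a0),np.linalg.norm(p[:2]-c))
for d in np.arange(.1,.95,.1):
    a=a0+d; X=np.r_[c+.046*np.array([np.cos(a),np.sin(a)]),p[2]]; print(round(d,2),R.T@(X-p))
E
python3 pin.py
```

```text
[ 0.5044 -0.2122  0.0821] 0.02075457217022845 [-1.0129 -0.537   0.3929] -17.68994188434301 0.04186650082601174
0.1 [ 0.0049 -0.0002  0.0035]
0.2 [ 0.0053 -0.0002  0.0081]
0.3 [ 0.0053 -0.0003  0.0127]
0.4 [ 0.0048 -0.0003  0.0173]
0.5 [ 0.0039 -0.0004  0.0218]
0.6 [ 0.0025 -0.0004  0.0261]
0.7 [ 0.0007 -0.0004  0.0304]
0.8 [-0.0015 -0.0003  0.0344]
0.9 [-0.0041 -0.0003  0.0382]
```

Call:
carry_out(
  increments=[
    {"linear":[0.003,0,0],"yaw":0},
    {"linear":[0.003,0,0],"yaw":0},
    {"linear":[0.003,0,0],"yaw":0},
  ],
)

```text
t: 7.7
tool_pos: [0.5067, -0.2122, 0.0818]
orientation: [-1.58, 0.074, -0.026]
force: [-4.9, 1.9, 3.4]
opening: 0.0128
```

```bash
python3 pin.py
```

```text
[ 0.5067 -0.2122  0.0818] 0.012809974155873214 [-4.9429  1.8736  3.3736] -16.82355810617596 0.04404971802182885
0.1 [ 0.0027 -0.0001  0.0041]
0.2 [ 0.0031 -0.0002  0.0087]
0.3 [ 0.003  -0.0002  0.0133]
0.4 [ 0.0024 -0.0003  0.0178]
0.5 [ 0.0014 -0.0003  0.0223]
0.6 [-0.     -0.0003  0.0267]
0.7 [-0.0019 -0.0003  0.0309]
0.8 [-0.0042 -0.0003  0.0349]
0.9 [-0.0068 -0.0002  0.0386]
```

Call:
carry_out(
  increments=[
    {"linear":[0.001,0,0.0055],"yaw":0},
    {"linear":[0.001,0,0.011],"yaw":0},
    {"linear":[0.001,0,0.0165],"yaw":0},
    {"linear":[0,0,0.022],"yaw":0},
    {"linear":[-0.001,0,0.0265],"yaw":0},
  ],
)

```text
t: 8.32
tool_pos: [0.5077, -0.1856, 0.082]
orientation: [-1.581, 0.073, -0.027]
force: [1.5, -7.7, 1.2]
opening: 0.0131
```

```bash
python3 pin.py
```

```text
[ 0.5077 -0.1856  0.082 ] 0.013133474632474417 [ 1.4678 -7.7284  1.248 ] 17.826100499000837 0.045382142366386574
0.1 [-0.0013 -0.      0.0044]
0.2 [-0.0036  0.      0.0084]
0.3 [-0.0063  0.      0.0121]
0.4 [-0.0094  0.0001  0.0156]
0.5 [-0.0127  0.0002  0.0187]
0.6 [-0.0164  0.0002  0.0215]
0.7 [-0.0203  0.0003  0.0239]
0.8 [-0.0245  0.0004  0.0258]
0.9 [-0.0288  0.0005  0.0274]
```

Call:
carry_out(
  increments=[
    {"linear":[-0.001,0,0.003],"yaw":0},
    {"linear":[-0.0025,0,0.006],"yaw":0},
    {"linear":[-0.0045,0,0.009],"yaw":0},
    {"linear":[-0.005,0,0.0105],"yaw":0},
    {"linear":[-0.005,0,0.0105],"yaw":0},
  ],
)

```text
t: 8.95
tool_pos: [0.5049, -0.1779, 0.083]
orientation: [-1.586, 0.07, -0.031]
force: [6.3, -16.5, -3.4]
opening: 0.0239
```

```bash
python3 pin.py;python3 - <<'E'
from h import *
cv2.imwrite('pics/s4.png',cv2.resize(robot.read_camera('scene')[170:270,255:370],(690,600),interpolation=cv2.INTER_CUBIC))
cv2.imwrite('pics/w4.png',robot.read_camera('wrist'))
E
```

```text
[ 0.5049 -0.1779  0.083 ] 0.02387834834082085 [  6.2734 -16.4533  -3.4189] 28.141066700485364 0.04587008623623617
0.1 [-0.0025 -0.      0.0039]
0.2 [-0.0055  0.      0.0074]
0.3 [-0.0088  0.      0.0105]
0.4 [-0.0124  0.0001  0.0134]
0.5 [-0.0163  0.0001  0.0158]
0.6 [-0.0204  0.0002  0.0179]
0.7 [-0.0247  0.0003  0.0196]
0.8 [-0.0291  0.0004  0.0208]
0.9 [-0.0337  0.0005  0.0215]
```

View pics/w4.png

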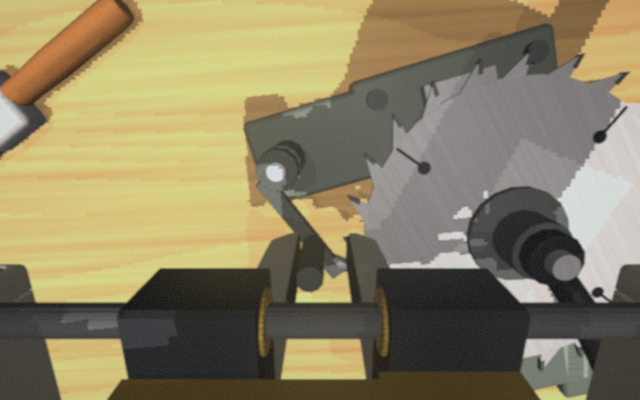

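View pics/s4.png

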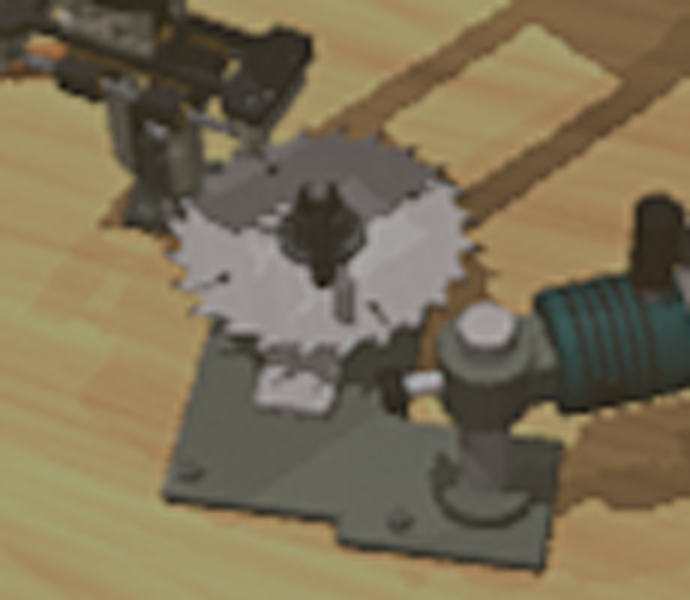

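Call:
carry_out(
  increments=[
    {"linear":[0,0,0],"yaw":0},
    {"linear":[0,0,0],"yaw":0},
    {"linear":[0,0,0],"yaw":0},
  ],
  newtons=30,
)

```text
t: 9.43
tool_pos: [0.5048, -0.1831, 0.0831]
orientation: [-1.594, 0.07, -0.033]
force: [2.8, -27.8, -7.6]
opening: 0.0124
```

```bash
python3 pin.py;python3 - <<'E'
from h import *
cv2.imwrite('pics/w5.png',robot.read_camera('wrist'))
E
```

```text
[ 0.5048 -0.1831  0.0831] 0.012399018618998201 [  2.8042 -27.8333  -7.6186] 22.089823097907658 0.043536957069246415
0.1 [ 0.     -0.0001  0.0051]
0.2 [-0.0026 -0.0002  0.0089]
0.3 [-0.0056 -0.0002  0.0124]
0.4 [-0.0089 -0.0002  0.0156]
0.5 [-0.0125 -0.0002  0.0185]
0.6 [-0.0163 -0.0002  0.0209]
0.7 [-0.0204 -0.0001  0.023 ]
0.8 [-0.0247 -0.0001  0.0247]
0.9 [-0.0292  0.      0.0259]
```

View pics/w5.png

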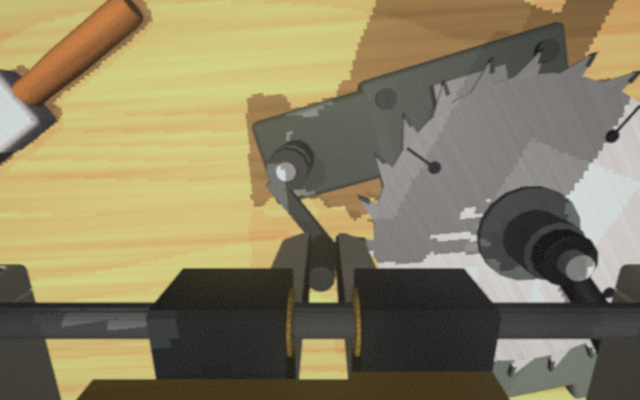

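Call:
carry_out(
  increments=[
    {"linear":[0,0,0],"yaw":0},
    {"linear":[0,0,0],"yaw":0},
    {"linear":[0,0,0],"yaw":0},
    {"linear":[0,0,0],"yaw":0},
  ],
  gripper=0.5,
)

```text
t: 9.98
tool_pos: [0.5047, -0.1825, 0.0829]
orientation: [-1.594, 0.07, -0.032]
force: [0.5, -0.7, -0.2]
opening: 0.0451
```

Call:
carry_out(
  increments=[
    {"linear":[0,-0.03,0],"yaw":0},
    {"linear":[0,-0.06,0],"yaw":0},
    {"linear":[-0.03,-0.09,0],"yaw":0},
    {"linear":[-0.06,-0.11,0],"yaw":0},
    {"linear":[-0.06,-0.11,0],"yaw":0},
  ],
)

```text
t: 10.6
tool_pos: [0.4477, -0.1762, 0.1964]
orientation: [-1.595, 0.068, -0.035]
force: [0.5, 0.3, -0.5]
opening: 0.0464
```

Run:
```python
from h import *
np.set_printoptions(precision=4,suppress=True)
p=robot.camera_params('wrist');np.save('p6.npy',p,allow_pickle=True)
a=robot.read_camera('wrist');cv2.imwrite('pics/w6.png',a)
print(robot.read_state()['tool_pos'])
for d in (-17,20,30,35): 
  r=np.radians(d); print(d,proj('wrist',[.4645+.046*np.cos(r),-.1995+.046*np.sin(r),.105],p))
print(proj('wrist',[.4645,-.1995,.066],p),proj('wrist',[.508,-.07,.106],p))
```

```text
[ 0.448  -0.1761  0.1952]
-17 [284.3768 279.31  ]
20 [320.1097 276.7427]
30 [328.8193 272.4982]
35 [332.8583 269.8539]
[300.6347 212.4179] [463.2947 270.8018]
```

View pics/w6.png

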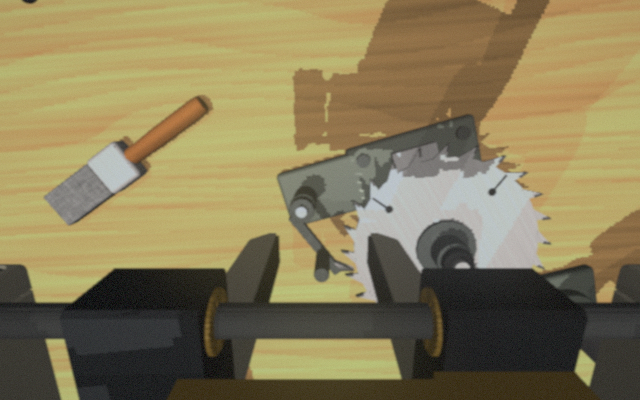

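Run:
```python
import cv2
a=cv2.imread("pics/w6.png")[190:310,280:400]
cv2.imwrite("pics/w6c.png",cv2.resize(a,(600,600),interpolation=cv2.INTER_CUBIC))
```

```text
(no output)
```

View pics/w6c.png

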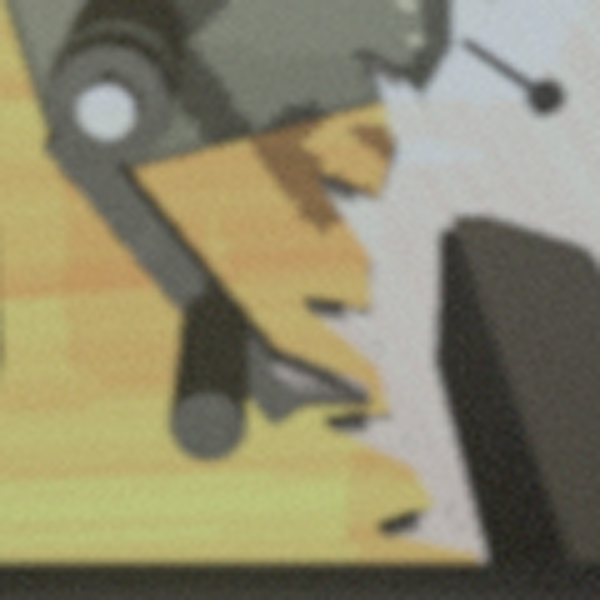

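Run:
```python
from h import *
np.set_printoptions(precision=4,suppress=True)
p=np.load('p6.npy',allow_pickle=True).item()
c=np.array([.508,-.07]);v=np.array([.4645,-.1995])
W=lambda u,w,z=.063: ray('wrist',280+u/5,190+w/5,z,p)[:2]
for n,u,w,z in [('nose',367,400,.066),('tipA',328,420,.063),('tipB',305,303,.063),('gul',388,410,.063),('gul2',372,300,.063),('piv',107,110,.066),('pin',208,425,.105),('pinb',215,310,.066)]:
    X=W(u,w,z);print(n,X,'r arbor',np.linalg.norm(X-c),'ang',np.degrees(np.arctan2(*(X-c)[::-1])),'r piv',np.linalg.norm(X-v),np.degrees(np.arctan2(*(X-v)[::-1])))
```

```text
nose [ 0.5231 -0.1552] r arbor 0.08652494703169689 ang -79.9801294689785 r piv 0.07342105214624435 37.106469655862995
tipA [ 0.5283 -0.1626] r arbor 0.09478257727236238 ang -77.62618511360803 r piv 0.07372145190471471 30.05248299216563
tipB [ 0.5044 -0.1656] r arbor 0.09570554947318483 ang -92.17391073497583 r piv 0.05230976789990001 40.342965442750284
gul [ 0.5268 -0.1513] r arbor 0.08341391044254262 ang -76.9424382300258 r piv 0.07883121306890899 37.73257736037384
gul2 [ 0.5045 -0.1533] r arbor 0.08336417470344187 ang -92.43897177926321 r piv 0.06108751090589324 49.15466148939862
piv [ 0.4642 -0.1988] r arbor 0.13604692755887265 ang -108.80204306454657 r piv 0.0007931839095628555 116.01134063489934
pin [ 0.5062 -0.1825] r arbor 0.11247208439265159 ang -90.89553508586422 r piv 0.04508684156932774 22.208243653362462
pinb [ 0.5035 -0.1822] r arbor 0.11224737465483246 ang -92.28517223607221 r piv 0.04270409886589939 23.959718650323996
```

Run:
```python
from h import *
cv2.imwrite('pics/s7.png',cv2.resize(robot.read_camera('scene')[170:270,255:370],(690,600),interpolation=cv2.INTER_CUBIC))
cv2.imwrite('pics/t7.png',cv2.resize(robot.read_camera('top')[140:260,270:420],(750,600),interpolation=cv2.INTER_CUBIC))
```

```text
(no output)
```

View pics/s7.png

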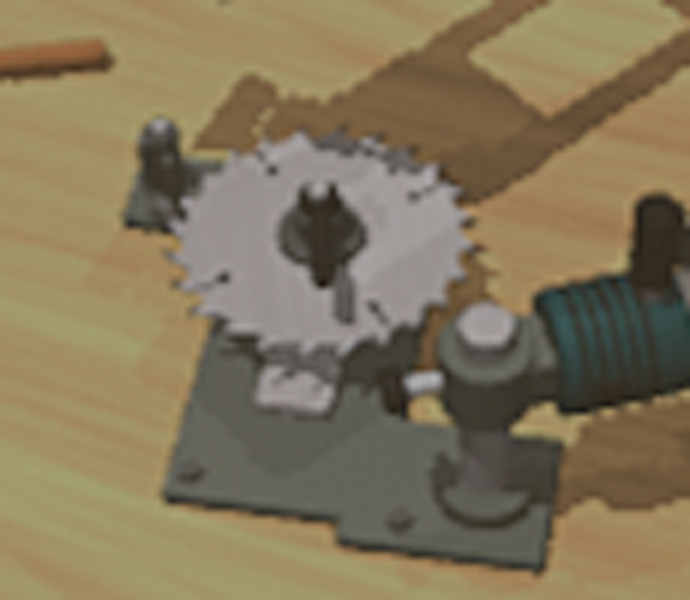

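View pics/t7.png

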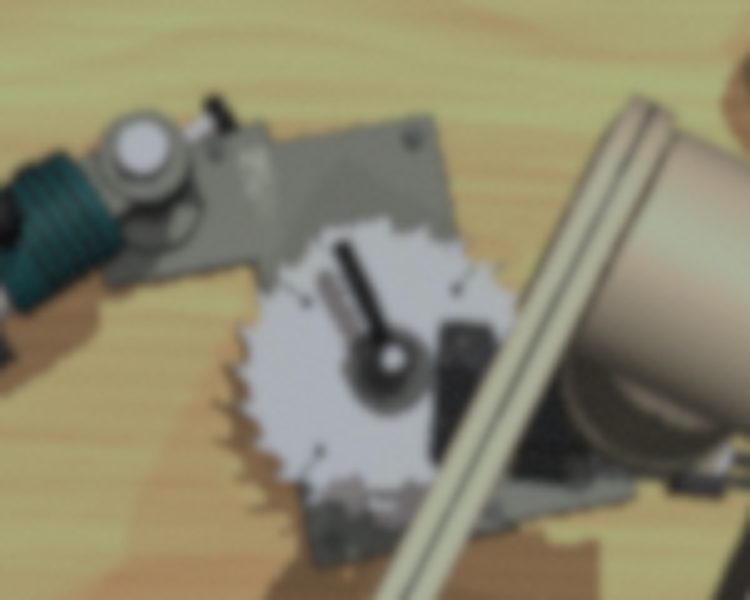

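Run:
```python
from h import *
np.set_printoptions(precision=4,suppress=True)
s=robot.read_state();R=Ro.from_rotvec(s['orientation']).as_matrix();print(np.degrees(np.arctan2(R[1,2],R[0,2])),s['q'])
print(ray('top',270+343/5,140+245/5,.11)-ray('top',270+392/5,140+358/5,.106))
print(inc([.558,-.047,.16]),inc([.558,-.047,.094]))
```

```text
86.29399011390996 [-0.4566 -0.1627  1.8388 -0.0315  1.4781 -1.9593]
[0.0649 0.03   0.004 ]
[0.1023 0.0279 0.1365] [0.1039 0.0939 0.1381]
```

Call:
carry_out(
  increments=[
    {"linear":[0.021,0.0,0.027],"yaw":-0.1},
    {"linear":[0.042,0.01,0.054],"yaw":-0.2},
    {"linear":[0.063,0.02,0.082],"yaw":-0.3},
    {"linear":[0.084,0.028,0.11],"yaw":-0.4},
    {"linear":[0.102,0.028,0.137],"yaw":-0.5},
  ],
  gripper=0.6,
)

```text
t: 11.38
tool_pos: [0.5577, -0.045, 0.1572]
orientation: [-1.558, -0.319, 0.371]
force: [1.0, -1.4, 0.4]
opening: 0.0555
```

Run:
```python
from h import *
np.set_printoptions(precision=4,suppress=True)
p=robot.camera_params('wrist')
cv2.imwrite('pics/w8.png',robot.read_camera('wrist'))
s=robot.read_state();R=Ro.from_rotvec(s['orientation']).as_matrix();print(s['tool_pos'],np.degrees(np.arctan2(R[1,2],R[0,2])),s['opening'])
print(inc([.558,-.047,.094]))
for X in [(.508,-.07,.106),(.558,-.047,.112),(.578,-.0375,.112),(.5055,-.182,.105)]: print(proj('wrist',X,p))
```

```text
[ 0.5594 -0.0421  0.1575] 115.51943741048053 0.05587286469036885
[-0.0013  0.0636 -0.0034]
[319.4396 135.8756]
[318.9208 224.735 ]
[319.2154 257.2524]
[146.4307  48.887 ]
```

View pics/w8.png

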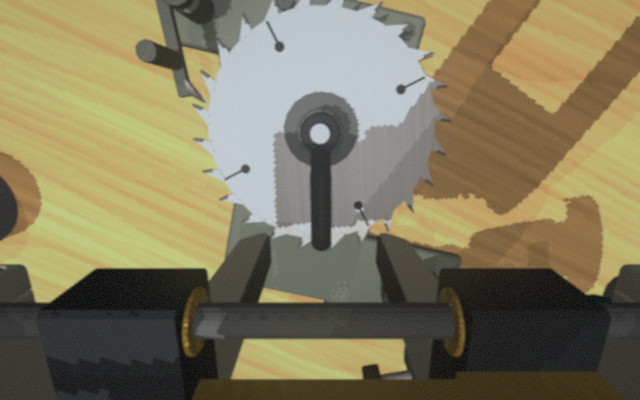

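Call:
carry_out(
  increments=[
    {"linear":[-0.003,0.022,-0.003],"yaw":0},
    {"linear":[-0.003,0.044,-0.003],"yaw":0},
    {"linear":[-0.003,0.063,-0.003],"yaw":0},
    {"linear":[-0.003,0.063,-0.003],"yaw":0},
  ],
)

```text
t: 11.92
tool_pos: [0.5546, -0.0471, 0.0919]
orientation: [-1.554, -0.322, 0.378]
force: [0.2, 0.1, 0.2]
opening: 0.0559
```

Call:
carry_out(
  increments=[
    {"linear":[0,0,0],"yaw":0},
    {"linear":[0,0,0],"yaw":0},
    {"linear":[0,0,0],"yaw":0},
    {"linear":[0,0,0],"yaw":0},
    {"linear":[0,0,0],"yaw":0},
  ],
  gripper=0,
  newtons=20,
)

```text
t: 12.55
tool_pos: [0.5549, -0.0472, 0.0923]
orientation: [-1.555, -0.322, 0.377]
force: [0.5, -1.4, 0.5]
opening: 0.0126
```

```bash
cat > lev.py <<'E'
from h import *
np.set_printoptions(precision=4,suppress=True)
s=robot.read_state();p=s['tool_pos'];c=np.array([.5075,-.0705]);R=Ro.from_rotvec(s['orientation']).as_matrix()
d=p[:2]-c;r0=np.linalg.norm(d);a0=np.arctan2(d[1],d[0]);print(p,s['opening'],'F',s['force'],'ang',np.degrees(a0),'r',r0,'zang',np.degrees(np.arctan2(R[1,2],R[0,2])))
F=np.array(s['force'][:2]);t=np.array([np.sin(a0),-np.cos(a0)]);print('Ftan(cw) %.1f Frad %.1f'%(F@t,F@d/r0))
for k in np.arange(.1,.85,.1):
    a=a0-k; X=np.r_[c+r0*np.array([np.cos(a),np.sin(a)]),p[2]]; print(round(k,2),R.T@(X-p))
E
python3 lev.py
```

```text
[ 0.5549 -0.0472  0.0923] 0.012641537648614216 F [ 0.5092 -1.4334  0.4878] ang 26.193298485113772 r 0.0528173356793688 zang 115.51516821539914
Ftan(cw) 1.5 Frad -0.2
0.1 [-0.0002  0.     -0.0053]
0.2 [-0.0009  0.0001 -0.0105]
0.3 [-0.0022  0.0001 -0.0156]
0.4 [-0.0039  0.0002 -0.0206]
0.5 [-0.0062  0.0003 -0.0254]
0.6 [-0.0089  0.0005 -0.0299]
0.7 [-0.012   0.0006 -0.0342]
0.8 [-0.0156  0.0007 -0.0381]
```

Call:
carry_out(
  increments=[
    {"linear":[0,0,-0.0053],"yaw":0.1},
    {"linear":[-0.001,0,-0.0105],"yaw":0.2},
    {"linear":[-0.0022,0,-0.0156],"yaw":0.3},
    {"linear":[-0.004,0,-0.0206],"yaw":0.4},
    {"linear":[-0.0062,0,-0.0254],"yaw":0.5},
  ],
)

```text
t: 13.18
tool_pos: [0.5607, -0.0723, 0.0924]
orientation: [-1.59, 0.068, -0.022]
force: [4.1, 1.7, -4.1]
opening: 0.0132
```

```bash
python3 lev.py
python3 - <<'E'
from h import *
cv2.imwrite('pics/w9.png',robot.read_camera('wrist'))
E
```

```text
[ 0.5607 -0.0723  0.0924] 0.013203576451906274 F [ 4.1044  1.7106 -4.1316] ang -1.986409415374312 r 0.053246245224847145 zang 86.72259825868244
Ftan(cw) -1.9 Frad 4.0
0.1 [-0.0001  0.0001 -0.0053]
0.2 [-0.0008  0.0002 -0.0106]
0.3 [-0.002   0.0004 -0.0158]
0.4 [-0.0037  0.0005 -0.0208]
0.5 [-0.0059  0.0007 -0.0257]
0.6 [-0.0086  0.0009 -0.0303]
0.7 [-0.0117  0.0011 -0.0346]
0.8 [-0.0153  0.0012 -0.0385]
```

View pics/w9.png

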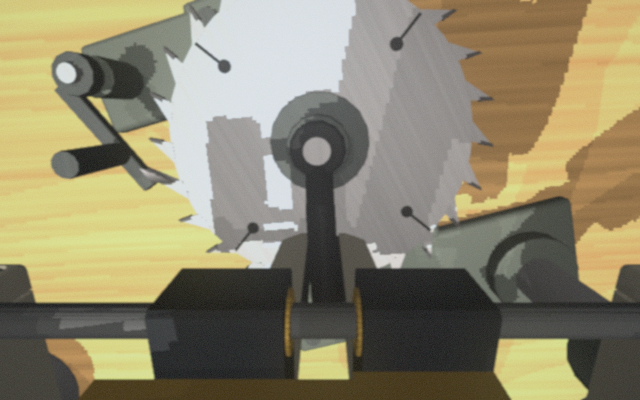

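Call:
carry_out(
  increments=[
    {"linear":[0,0,-0.0053],"yaw":0.1},
    {"linear":[-0.001,0,-0.0106],"yaw":0.2},
    {"linear":[-0.002,0,-0.0158],"yaw":0.3},
    {"linear":[-0.0037,0,-0.0208],"yaw":0.4},
    {"linear":[-0.006,0,-0.0257],"yaw":0.5},
  ],
)

```text
t: 13.85
tool_pos: [0.5538, -0.0985, 0.0925]
orientation: [-1.552, 0.461, -0.426]
force: [8.3, -2.5, -10.2]
opening: 0.0132
```

```bash
python3 lev.py
python3 - <<'E'
from h import *
cv2.imwrite('pics/w10.png',robot.read_camera('wrist'))
E
```

```text
[ 0.5538 -0.0985  0.0925] 0.013211246427257033 F [  8.2622  -2.4963 -10.2037] ang -31.16820483788217 r 0.054060031814719016 zang 57.703441577098815
Ftan(cw) -2.1 Frad 8.4
0.1 [-0.0002  0.0002 -0.0054]
0.2 [-0.0009  0.0004 -0.0108]
0.3 [-0.0021  0.0005 -0.016 ]
0.4 [-0.0038  0.0007 -0.0211]
0.5 [-0.0061  0.0009 -0.026 ]
0.6 [-0.0088  0.0011 -0.0307]
0.7 [-0.012   0.0013 -0.0351]
0.8 [-0.0156  0.0015 -0.0391]
```

View pics/w10.png

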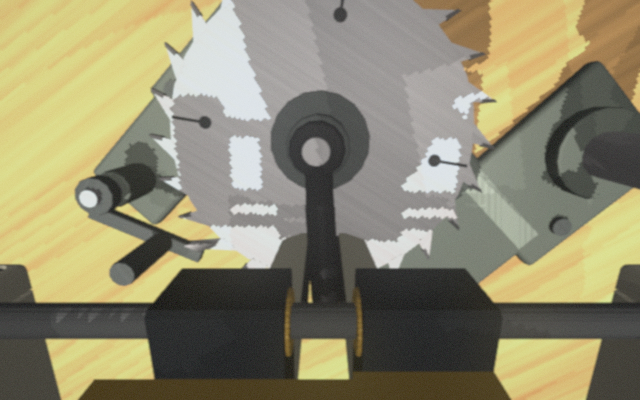

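Call:
carry_out(
  increments=[
    {"linear":[0,0,-0.0042],"yaw":0.08},
    {"linear":[-0.0005,0,-0.0085],"yaw":0.16},
    {"linear":[-0.0015,0,-0.0125],"yaw":0.24},
    {"linear":[-0.002,0,-0.016],"yaw":0.3},
  ],
)

```text
t: 14.4
tool_pos: [0.5434, -0.1119, 0.0925]
orientation: [-1.493, 0.695, -0.669]
force: [5.0, -2.5, -8.7]
opening: 0.013
```

```bash
python3 lev.py
```

```text
[ 0.5434 -0.1119  0.0925] 0.012992446627423196 F [ 5.0457 -2.4659 -8.7187] ang -49.074313401489725 r 0.05485106751121952 zang 40.15874532975357
Ftan(cw) -2.2 Frad 5.2
0.1 [-0.0002  0.0002 -0.0055]
0.2 [-0.0009  0.0004 -0.0109]
0.3 [-0.0022  0.0006 -0.0162]
0.4 [-0.004   0.0008 -0.0214]
0.5 [-0.0064  0.0009 -0.0264]
0.6 [-0.0092  0.0011 -0.0311]
0.7 [-0.0124  0.0013 -0.0355]
0.8 [-0.0161  0.0014 -0.0395]
```

Call:
carry_out(
  increments=[
    {"linear":[0,0,-0.0027],"yaw":0.05},
    {"linear":[0,0,-0.0054],"yaw":0.1},
    {"linear":[-0.0005,0,-0.0082],"yaw":0.15},
    {"linear":[-0.0005,0,-0.0082],"yaw":0.15},
  ],
)

```text
t: 14.9
tool_pos: [0.5368, -0.1173, 0.0925]
orientation: [-1.454, 0.808, -0.786]
force: [4.2, -2.9, -5.4]
opening: 0.0131
```

```bash
python3 lev.py
python3 - <<'E'
from h import *
print(robot.read_state()['wrist_torque'])
cv2.imwrite('pics/w11.png',robot.read_camera('wrist'))
E
```

```text
[ 0.5368 -0.1173  0.0925] 0.013131511889187479 F [ 4.1513 -2.9445 -5.3776] ang -57.89990999067409 r 0.05520170374706271 zang 31.642457272944796
Ftan(cw) -2.0 Frad 4.7
0.1 [-0.0002  0.0002 -0.0055]
0.2 [-0.001   0.0004 -0.011 ]
0.3 [-0.0023  0.0006 -0.0163]
0.4 [-0.0042  0.0007 -0.0215]
0.5 [-0.0065  0.0009 -0.0265]
0.6 [-0.0094  0.0011 -0.0312]
0.7 [-0.0127  0.0012 -0.0356]
0.8 [-0.0164  0.0013 -0.0397]
[-0.55569224 -0.45093476  0.23562615]
```

View pics/w11.png

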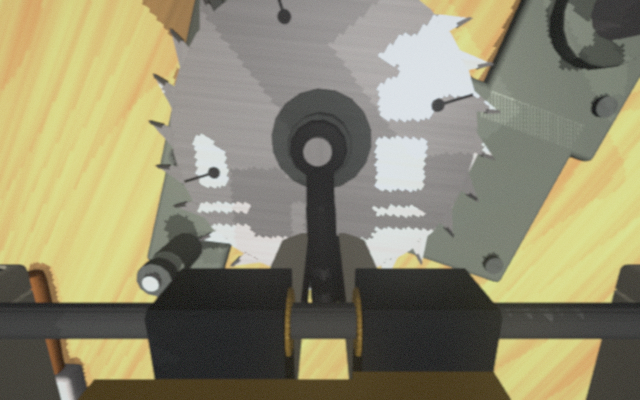

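Call:
carry_out(
  increments=[
    {"linear":[0,0,-0.0022],"yaw":0.04},
    {"linear":[0,0,-0.0044],"yaw":0.08},
    {"linear":[-0.0005,0,-0.0066],"yaw":0.12},
    {"linear":[-0.0005,0,-0.0066],"yaw":0.12},
  ],
)

```text
t: 15.45
tool_pos: [0.5326, -0.1196, 0.0925]
orientation: [-1.414, 0.896, -0.882]
force: [13.5, 1.6, -12.3]
opening: 0.0132
```

```bash
python3 lev.py
python3 - <<'E'
from h import *
print(robot.read_state()['wrist_torque'])
E
```

```text
[ 0.5326 -0.1196  0.0925] 0.01319950984659007 F [ 13.4558   1.6265 -12.3351] ang -62.93772565395925 r 0.05511469129293515 zang 24.763211889291327
Ftan(cw) -12.7 Frad 4.7
0.1 [-0.0001  0.0002 -0.0055]
0.2 [-0.0007  0.0003 -0.011 ]
0.3 [-0.0018  0.0005 -0.0164]
0.4 [-0.0035  0.0006 -0.0216]
0.5 [-0.0057  0.0008 -0.0267]
0.6 [-0.0084  0.0009 -0.0315]
0.7 [-0.0115  0.001  -0.036 ]
0.8 [-0.0151  0.0011 -0.0402]
[ 0.28887104 -2.15052613  0.28745329]
```

Call:
carry_out(
  increments=[
    {"linear":[0,0,-0.003],"yaw":0.03},
    {"linear":[0,0,-0.006],"yaw":0.06},
    {"linear":[0,0,-0.008],"yaw":0.06},
    {"linear":[0,0,-0.008],"yaw":0.06},
  ],
  newtons=40,
)

```text
t: 15.95
tool_pos: [0.5316, -0.1196, 0.0928]
orientation: [-1.383, 0.932, -0.933]
force: [40.8, 12.6, -29.9]
opening: 0.0129
```

```bash
python3 lev.py
python3 - <<'E'
from h import *
print(robot.read_state()['wrist_torque'])
cv2.imwrite('pics/w12.png',robot.read_camera('wrist'))
cv2.imwrite('pics/s12.png',cv2.resize(robot.read_camera('scene')[170:270,255:370],(690,600),interpolation=cv2.INTER_CUBIC))
E
```

```text
[ 0.5316 -0.1196  0.0928] 0.012928588900831681 F [ 40.8377  12.6447 -29.9255] ang -63.862996366286744 r 0.05471546233056119 zang 21.39711658733158
Ftan(cw) -42.2 Frad 6.6
0.1 [ 0.0002  0.0001 -0.0055]
0.2 [-0.0002  0.0002 -0.0109]
0.3 [-0.0011  0.0002 -0.0163]
0.4 [-0.0025  0.0003 -0.0216]
0.5 [-0.0045  0.0004 -0.0267]
0.6 [-0.007   0.0004 -0.0316]
0.7 [-0.0099  0.0004 -0.0362]
0.8 [-0.0133  0.0005 -0.0405]
[ 2.0876086  -6.40209296  0.45121287]
```

View pics/w12.png

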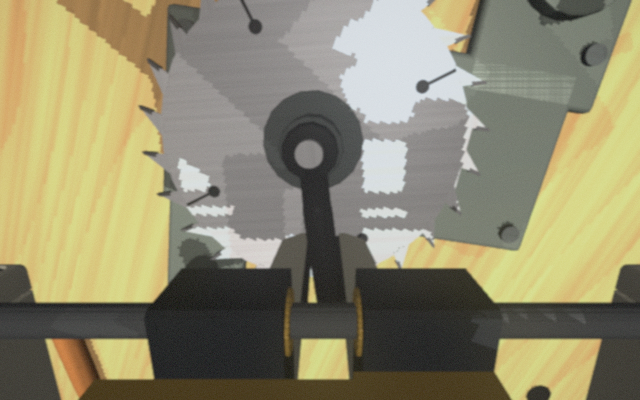

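View pics/s12.png

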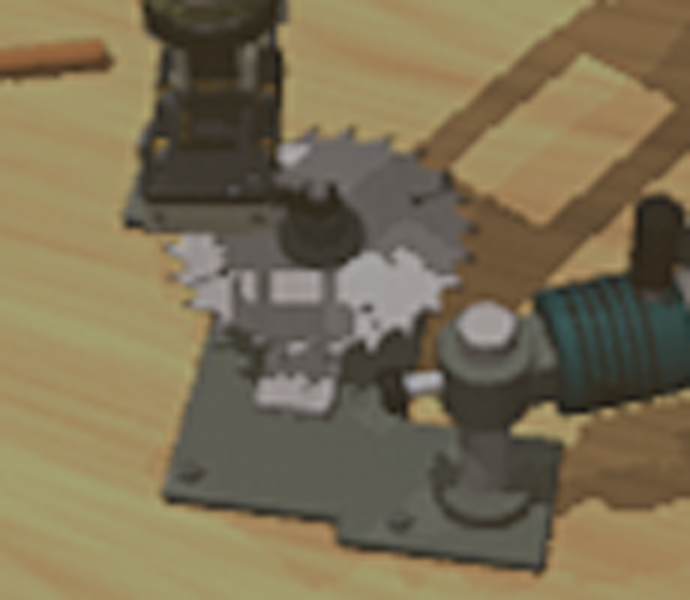

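Call:
carry_out(
  increments=[
    {"linear":[0,0,0],"yaw":0},
    {"linear":[0,0,0],"yaw":0},
    {"linear":[0,0,0],"yaw":0},
    {"linear":[0,0,0],"yaw":0},
  ],
  gripper=0.5,
)

```text
t: 16.55
tool_pos: [0.5313, -0.1199, 0.093]
orientation: [-1.383, 0.932, -0.933]
force: [-0.2, 0.2, 0.4]
opening: 0.0452
```

Call:
carry_out(
  increments=[
    {"linear":[0,-0.03,0],"yaw":0},
    {"linear":[0,-0.07,0],"yaw":0},
    {"linear":[0,-0.12,0],"yaw":0},
    {"linear":[0.0,-0.16,0.02],"yaw":0},
    {"linear":[0,-0.17,0.04],"yaw":0},
  ],
)

```text
t: 17.18
tool_pos: [0.5721, -0.1031, 0.2668]
orientation: [-1.381, 0.928, -0.939]
force: [0.5, 0.9, -0.7]
opening: 0.0464
```

Run:
```python
from h import *
np.set_printoptions(precision=4,suppress=True)
s=robot.read_state();p=robot.camera_params('wrist');np.save('p13.npy',p,allow_pickle=True)
a=robot.read_camera('wrist');cv2.imwrite('pics/w13.png',a)
print(s['tool_pos'],s['force'])
```

```text
[ 0.5721 -0.1031  0.2668] [ 0.4593  0.8691 -0.6918]
```

View pics/w13.png

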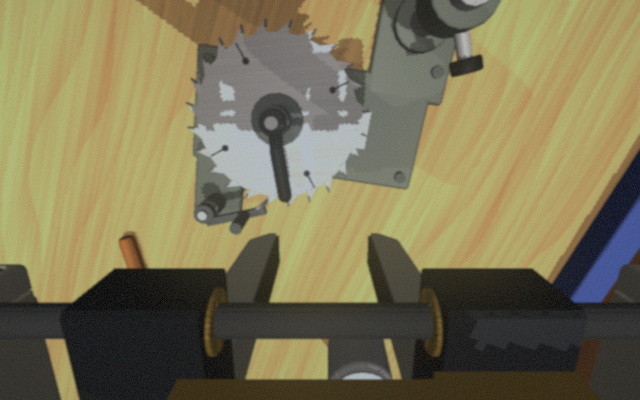

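Run:
```python
from h import *
np.set_printoptions(precision=4,suppress=True)
a=cv2.imread("pics/w13.png")[130:250,190:330]
cv2.imwrite("pics/w13c.png",cv2.resize(a,(700,600),interpolation=cv2.INTER_CUBIC))
p=np.load('p13.npy',allow_pickle=True).item()
A=lambda X,c:np.degrees(np.arctan2(*(X-c)[1::-1]))
c=ray('wrist',270,122,.106,p)[:2];e=ray('wrist',285,196,.112,p)[:2];print('lever',c,np.linalg.norm(e-c),A(e,c))
c=np.array([.508,-.07])
for m in [(246,61),(333,90),(307,173),(225,148)]: print(A(ray('wrist',*m,.063,p)[:2],c))
q=np.load('p6.npy',allow_pickle=True).item()
for m in [(389,209),(492,191)]: print('before',A(ray('wrist',*m,.063,q)[:2],c))
```

```text
lever [ 0.5061 -0.0699] 0.06968364353820425 -58.669560046287444
139.16163364997848
48.61793190805378
-41.73831363722498
-131.62776197604106
before -128.95020731486235
before 143.679247649378
```

View pics/w13c.png

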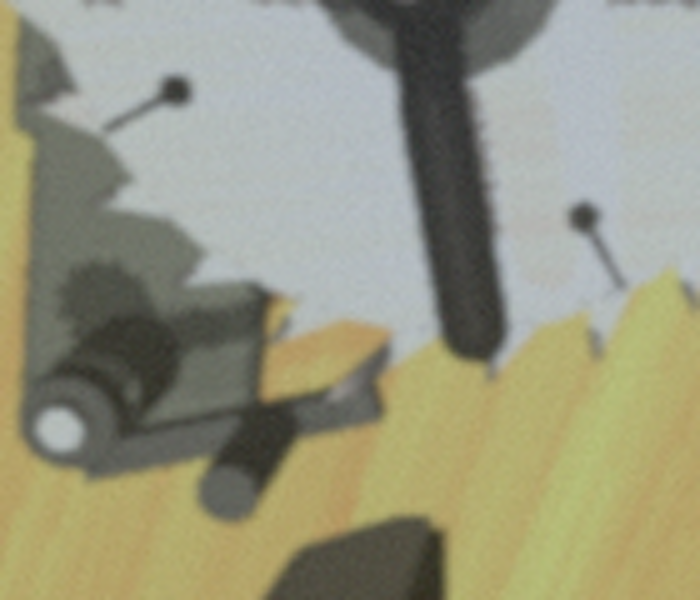

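Run:
```python
from h import *
p=np.load('p13.npy',allow_pickle=True).item()
W=lambda u,v,z=.112: ray('wrist',190+u/5,130+v/5,z,p)[:2]
for a,b in [((432,60),(470,320)),((402,80),(445,320)),((465,80),(500,320))]:
    d=W(*b)-W(*a);print(np.degrees(np.arctan2(d[1],d[0])),W(*b))
```

```text
-62.616400211221574 [ 0.54075788 -0.12790328]
-61.061175281587694 [ 0.53632478 -0.12964375]
-62.347845103951585 [ 0.5460756  -0.12581549]
```

Run:
```python
from h import *
a=robot.read_camera('top');cv2.imwrite('pics/t14.png',a)
cv2.imwrite('pics/t14c.png',cv2.resize(a[140:260,230:380],(750,600),interpolation=cv2.INTER_CUBIC))
```

```text
(no output)
```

View pics/t14c.png

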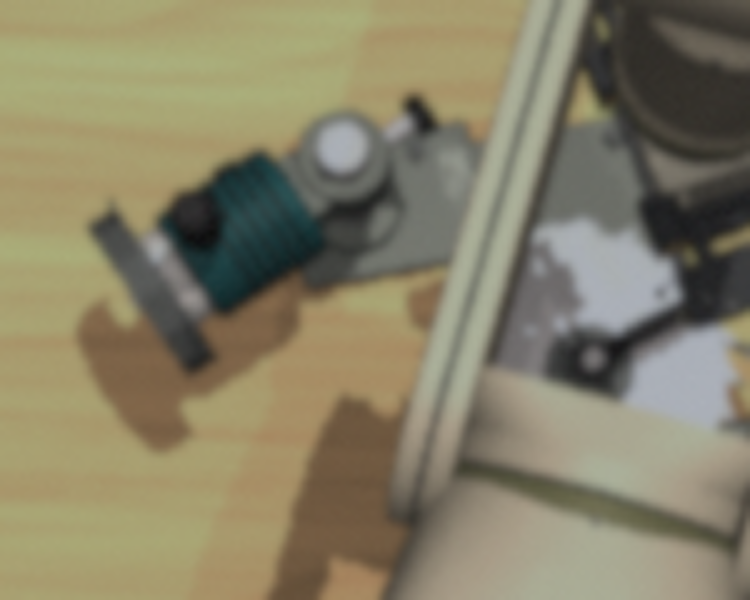

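View pics/t14.png

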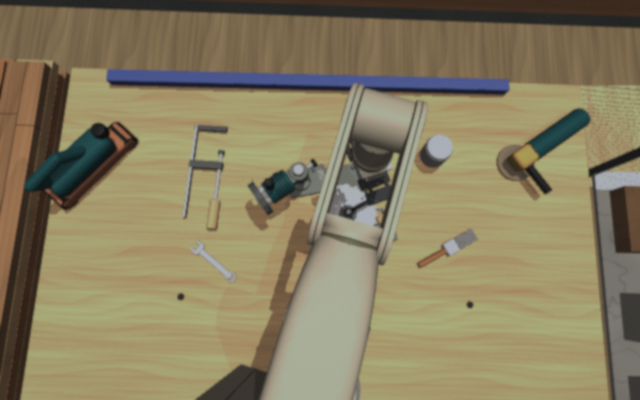

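Run:
```python
from h import *
g=ray('top',230+197/5,140+215/5,.229);v=ray('top',230+342/5,140+147/5,.162);d=(g-v)[:2];print(g,v,np.linalg.norm(d),np.degrees(np.arctan2(d[1],d[0])))
```

```text
[0.55361218 0.14366054 0.229     ] [0.61077374 0.07346447 0.162     ] 0.09052587001698381 129.1563701809777
```

Run:
```python
from h import *
a=robot.read_camera('scene');cv2.imwrite('pics/s15.png',cv2.resize(a[190:270,320:410],(675,600),interpolation=cv2.INTER_CUBIC))
p=np.load('p2.npy',allow_pickle=True).item()
b=cv2.imread('pics/w2.png');cv2.imwrite('pics/w2d.png',cv2.resize(b[160:310,370:550],(720,600),interpolation=cv2.INTER_CUBIC))
for ang in (122,124,126,128,130):
    r=np.radians(ang);X=[.613+.092*np.cos(r),.075+.092*np.sin(r)]
    t=(proj('wrist',X+[.229],p)-[370,160])*4;u=(proj('wrist',X+[.171],p)-[370,160])*4
    s=(proj('scene',X+[.229])-[320,190])*7.5;print(ang,t,u,s)
print((proj('wrist',[.613,.075,.162],p)-[370,160])*4,(proj('scene',[.613,.075,.162])-[320,190])*7.5)
```

```text
122 [650.4563892  268.68390876] [485.86233401 168.61074147] [336.40486484 112.41165159]
124 [634.71895938 258.92523546] [473.10017793 160.69974273] [334.42465858 106.80884256]
126 [618.48232248 249.70440155] [459.96393666 153.23141546] [332.19007806 101.26829059]
128 [601.76985747 241.03863519] [446.47204569 146.21875063] [329.70499181  95.79621104]
130 [584.60608313 232.94421564] [432.64371474 139.67399996] [326.97351741  90.39868006]
[203.93606474 491.96728994] [116.99544176 248.67740471]
```

View pics/s15.png

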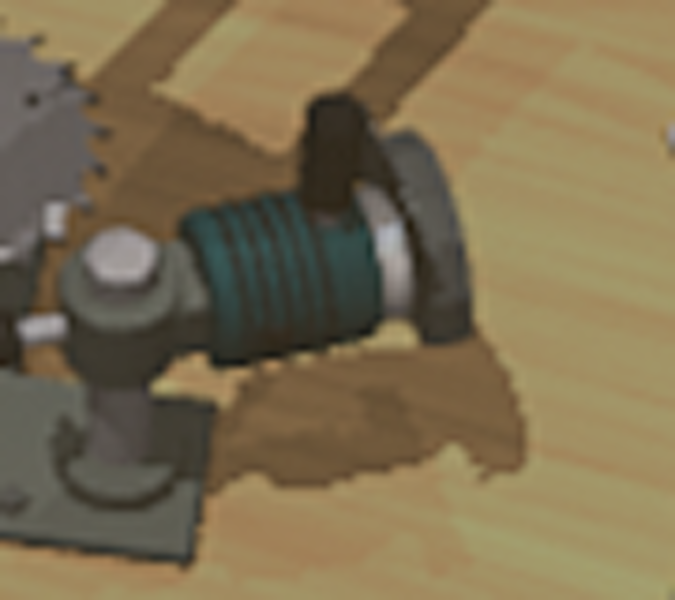

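View pics/w2d.png

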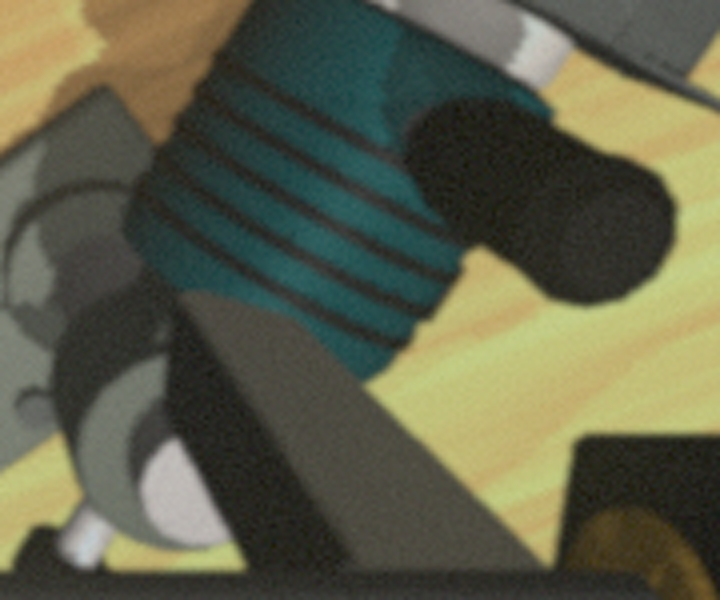

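Run:
```python
from plant import robot
print(robot.read_state()['t'],robot.close_job())
```

```text
the job is handed in; nothing more can be done
17.325 None
```

The blade is set up for sharpening and the job is handed in, at about 17.3 s of the 64 s allowed.

- **Head:** I swung the grinding head out by its grip until it met about 34 N against the motion, far above the roughly 3 N it needs to move. It turned about 62° from where it started. After release, the wrist and scene cameras put the grip at about 126–127°, the same as at the stop. The top camera read 129°, which I take as measuring error.
- **Stop:** I pushed the tooth stop in by its pin until it would go no further, at about 28 N. The nose lies about 8.5 mm deep in a gullet. From the pin I measured only about 0.68 rad of travel, less than the 0.80 given. The stop must therefore have started partly in, and I relied on the pictures and on the blade being held.
- **Clamp:** I turned the lever clockwise from about 25° to −62°. The blade gave only about 3–4° before a tooth face met the nose, then held. The lever came up hard at about 42 N with almost no further movement. That is about 1.46 rad relative to the blade, which fits a loose start within 0.3.
- **Last pictures:** The nose was still in the gullet with a tooth against it, the head was out, and the gripper was clear of everything. The tin, spanner, brush and bar clamp had not visibly moved.

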